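# Load the bobbin winder, lock its spool stop and set its count dial

## Task

Get the bobbin winder ready for the next batch. First park its spool stop out of the way: lift it by its tab out of its notch and drop it into the last notch, at the far end from the magazine's tall end wall; then stand all the thread spools from the bench upright in the magazine's bays, one to a bay, filling from the end wall without gaps, and lift the stop again and drop it fully home into the notch of the first empty bay, right behind the last spool. Set the count dial to the number of spools loaded, by its clicks from zero, and leave the box, bottle and mug where they are.

Things in the scene. Friction and masses are not known exactly. Their poses are not given: they have to be found in the camera images.
- magazine: Fixed bobbin winder: base plate 6 mm thick, a row of seven bays along its y axis at x = 0, saw-tooth notch rail parallel at x = 70 mm (flat deck 14 mm high between), white housing 60 mm high at x = 108 to 178. Origin: underside, below the middle of bay 4; x from bays to rail, z up. Bay k is centred at y = (k - 4) x 44 mm; beyond bay 1 (y = -132) stands an end wall 36 mm high. Yaw up to 0.15 rad.
- bay1 (a point): Centre of the floor of bay 1, next to the tall end wall; pocket 41 x 41 mm, floor 6 mm and wall and fin tops 14 mm above the bench; axes as the magazine.
- bay2 (a point): Centre of the floor of bay 2; pocket 41 x 41 mm, floor 6 mm and wall and fin tops 14 mm above the bench; axes as the magazine.
- bay3 (a point): Centre of the floor of bay 3; pocket 41 x 41 mm, floor 6 mm and wall and fin tops 14 mm above the bench; axes as the magazine.
- bay4 (a point): Centre of the floor of bay 4; pocket 41 x 41 mm, floor 6 mm and wall and fin tops 14 mm above the bench; axes as the magazine.
- bay5 (a point): Centre of the floor of bay 5; pocket 41 x 41 mm, floor 6 mm and wall and fin tops 14 mm above the bench; axes as the magazine.
- bay6 (a point): Centre of the floor of bay 6; pocket 41 x 41 mm, floor 6 mm and wall and fin tops 14 mm above the bench; axes as the magazine.
- bay7 (a point): Centre of the floor of bay 7, the parking bay, last of the row; pocket 41 x 41 mm, floor 6 mm and wall and fin tops 14 mm above the bench; axes as the magazine.
- stop (a joint): Place of the spool stop along the rail, m: 0 at bay 1's notch, 0.044 more per notch towards bay 7, so notch k is at (k - 1) x 0.044, the last at 0.264. Captive on the rail; runs almost freely when lifted. Starts in one of notches 1 to 4.
- stop_lift (a joint): Lift of the spool stop, m: 0 fully down in a notch, at most 0.050; it falls by its weight (150 g). An 8 mm pin sits in slots 14 mm wide, 12 mm deep; above them the teeth rise as 45 degree ridges to 27 mm, so it passes along freely when lifted over 27 mm (35 is comfortable); let go over a notch or ridge flank it slides down into the nearer notch.
- stop_knob (a point): Top middle of the stop's black upright tab, at magazine x = 70 mm, level with the middle of its bay, 81 mm above the bench when down. Tab: 12 mm thick along the row (y), 26 mm across (x), 33 mm high, free on both 26 mm faces: pinch it from above along the row. A flat arm below it (12 mm wide, top 48 mm above the bench when down) reaches over to the shoe.
- stop_shoe (a point): Underside middle of the stop's shoe: black block 34 (x) x 28 (y) x 34 mm high hanging in the middle of the bay whose notch the stop is in, 13 mm above the bench when down. It fills that bay, cannot pass or come down through a spool, and needs 25 mm lift to pass over one.
- counter: Count box, fixed, grey, 100 x 100 x 45 mm, click dial on top, to the left or right of the spools. Origin: centre of its underside; -x is its front, z up. Ten white ticks round the dial are settings 0 to 9 clockwise from above; the long one at the front is zero.
- dial (a joint): Dial angle in rad, growing clockwise seen from above: 0 with the pointer at the long tick, 0.5236 (30 degrees) per click; setting N is N x 0.5236. End stops at 0 and 9. A spring detent (at most about 0.1 N m) pulls it into the nearest setting when let go. Starts at setting 0, 1 or 2.
- dial_grip (a point): On the dial's axis, 69 mm above the bench, middle of its grip bar; turns with the dial; the pointer end (white line) lies towards this point's -x. Black bar 50 mm long (x), 14 mm thick (y), 54 to 79 mm above the bench, on a disc 56 mm across whose top is 53.5 mm above the bench.
- spool1: Thread spool, a full, straight cylinder 34 mm across and 30 mm high with grey thread and plastic ends, 50 g. Origin: centre of its underside as it stands at the start, z up its axis (either end may be up). Absent in some runs (3 to 5 spools are there).
- spool2: Thread spool, a full, straight cylinder 34 mm across and 30 mm high with grey thread and plastic ends, 50 g. Origin: centre of its underside as it stands at the start, z up its axis (either end may be up). Absent in some runs (3 to 5 spools are there).
- spool3: Thread spool, a full, straight cylinder 34 mm across and 30 mm high with grey thread and plastic ends, 50 g. Origin: centre of its underside as it stands at the start, z up its axis (either end may be up). Absent in some runs (3 to 5 spools are there).
- spool4: Thread spool, a full, straight cylinder 34 mm across and 30 mm high with grey thread and plastic ends, 50 g. Origin: centre of its underside as it stands at the start, z up its axis (either end may be up). Absent in some runs (3 to 5 spools are there).
- spool5: Thread spool, a full, straight cylinder 34 mm across and 30 mm high with grey thread and plastic ends, 50 g. Origin: centre of its underside as it stands at the start, z up its axis (either end may be up). Absent in some runs (3 to 5 spools are there).
- tag_box: Bystander: small open cardboard box of paper tags, 95 x 95 x 60 mm, on the other side of the spools from the count box; leave alone.
- spray_bottle: Bystander: amber bottle, 60 mm across, 160 mm high; leave alone.
- mug: Bystander: white mug, 80 mm across, 90 mm high; leave alone.

How it is judged:
On the way:
1. the spool stop is down in the last notch (bay 7) (value of joint stop above 0.26 m and value of joint stop_lift below 0.004 m), for 0.2 s.
At the end, for the whole second after the job is handed in: With N spools there: bays 1 to N each hold one upright spool (centre within 8 mm of the bay's centre, tilt under 0.15 rad, foot on the bay's floor within 4 mm, at rest), the stop is fully down (lift under 4 mm) in notch N + 1 (within 4 mm), and the dial stands at setting N (within 0.16 rad) (((value of joint stop between 0.128 and 0.136 m and value of joint dial between 1.4108 and 1.7308 rad and horizontal distance between any of spool1, spool2, spool3, spool4, spool5 and bay1 below 0.008 m and horizontal distance between any of spool1, spool2, spool3, spool4, spool5 and bay2 below 0.008 m and horizontal distance between any of spool1, spool2, spool3, spool4, spool5 and bay3 below 0.008 m and (horizontal distance between spool1 and bay1 below 0.008 m or horizontal distance between spool1 and bay2 below 0.008 m or horizontal distance between spool1 and bay3 below 0.008 m) and (horizontal distance between spool2 and bay1 below 0.008 m or horizontal distance between spool2 and bay2 below 0.008 m or horizontal distance between spool2 and bay3 below 0.008 m) and (horizontal distance between spool3 and bay1 below 0.008 m or horizontal distance between spool3 and bay2 below 0.008 m or horizontal distance between spool3 and bay3 below 0.008 m) and (horizontal distance between spool4 and bay1 below 0.008 m or horizontal distance between spool4 and bay2 below 0.008 m or horizontal distance between spool4 and bay3 below 0.008 m) and (horizontal distance between spool5 and bay1 below 0.008 m or horizontal distance between spool5 and bay2 below 0.008 m or horizontal distance between spool5 and bay3 below 0.008 m)) or (value of joint stop between 0.172 and 0.18 m and value of joint dial between 1.9344 and 2.2544 rad and horizontal distance between any of spool1, spool2, spool3, spool4, spool5 and bay1 below 0.008 m and horizontal distance between any of spool1, spool2, spool3, spool4, spool5 and bay2 below 0.008 m and horizontal distance between any of spool1, spool2, spool3, spool4, spool5 and bay3 below 0.008 m and horizontal distance between any of spool1, spool2, spool3, spool4, spool5 and bay4 below 0.008 m and (horizontal distance between spool1 and bay1 below 0.008 m or horizontal distance between spool1 and bay2 below 0.008 m or horizontal distance between spool1 and bay3 below 0.008 m or horizontal distance between spool1 and bay4 below 0.008 m) and (horizontal distance between spool2 and bay1 below 0.008 m or horizontal distance between spool2 and bay2 below 0.008 m or horizontal distance between spool2 and bay3 below 0.008 m or horizontal distance between spool2 and bay4 below 0.008 m) and (horizontal distance between spool3 and bay1 below 0.008 m or horizontal distance between spool3 and bay2 below 0.008 m or horizontal distance between spool3 and bay3 below 0.008 m or horizontal distance between spool3 and bay4 below 0.008 m) and (horizontal distance between spool4 and bay1 below 0.008 m or horizontal distance between spool4 and bay2 below 0.008 m or horizontal distance between spool4 and bay3 below 0.008 m or horizontal distance between spool4 and bay4 below 0.008 m) and (horizontal distance between spool5 and bay1 below 0.008 m or horizontal distance between spool5 and bay2 below 0.008 m or horizontal distance between spool5 and bay3 below 0.008 m or horizontal distance between spool5 and bay4 below 0.008 m)) or (value of joint stop between 0.216 and 0.224 m and value of joint dial between 2.45799 and 2.778 rad and horizontal distance between any of spool1, spool2, spool3, spool4, spool5 and bay1 below 0.008 m and horizontal distance between any of spool1, spool2, spool3, spool4, spool5 and bay2 below 0.008 m and horizontal distance between any of spool1, spool2, spool3, spool4, spool5 and bay3 below 0.008 m and horizontal distance between any of spool1, spool2, spool3, spool4, spool5 and bay4 below 0.008 m and horizontal distance between any of spool1, spool2, spool3, spool4, spool5 and bay5 below 0.008 m and (horizontal distance between spool1 and bay1 below 0.008 m or horizontal distance between spool1 and bay2 below 0.008 m or horizontal distance between spool1 and bay3 below 0.008 m or horizontal distance between spool1 and bay4 below 0.008 m or horizontal distance between spool1 and bay5 below 0.008 m) and (horizontal distance between spool2 and bay1 below 0.008 m or horizontal distance between spool2 and bay2 below 0.008 m or horizontal distance between spool2 and bay3 below 0.008 m or horizontal distance between spool2 and bay4 below 0.008 m or horizontal distance between spool2 and bay5 below 0.008 m) and (horizontal distance between spool3 and bay1 below 0.008 m or horizontal distance between spool3 and bay2 below 0.008 m or horizontal distance between spool3 and bay3 below 0.008 m or horizontal distance between spool3 and bay4 below 0.008 m or horizontal distance between spool3 and bay5 below 0.008 m) and (horizontal distance between spool4 and bay1 below 0.008 m or horizontal distance between spool4 and bay2 below 0.008 m or horizontal distance between spool4 and bay3 below 0.008 m or horizontal distance between spool4 and bay4 below 0.008 m or horizontal distance between spool4 and bay5 below 0.008 m) and (horizontal distance between spool5 and bay1 below 0.008 m or horizontal distance between spool5 and bay2 below 0.008 m or horizontal distance between spool5 and bay3 below 0.008 m or horizontal distance between spool5 and bay4 below 0.008 m or horizontal distance between spool5 and bay5 below 0.008 m))) and value of joint stop_lift below 0.004 m and ((angle between spool1's own z axis and vertical below 0.15 rad and height (world z) of spool1 below 0.01 m) or (angle between spool1's own z axis and vertical above 2.99 rad and height (world z) of spool1 below 0.04 m)) and ((angle between spool2's own z axis and vertical below 0.15 rad and height (world z) of spool2 below 0.01 m) or (angle between spool2's own z axis and vertical above 2.99 rad and height (world z) of spool2 below 0.04 m)) and ((angle between spool3's own z axis and vertical below 0.15 rad and height (world z) of spool3 below 0.01 m) or (angle between spool3's own z axis and vertical above 2.99 rad and height (world z) of spool3 below 0.04 m)) and ((angle between spool4's own z axis and vertical below 0.15 rad and height (world z) of spool4 below 0.01 m) or (angle between spool4's own z axis and vertical above 2.99 rad and height (world z) of spool4 below 0.04 m)) and ((angle between spool5's own z axis and vertical below 0.15 rad and height (world z) of spool5 below 0.01 m) or (angle between spool5's own z axis and vertical above 2.99 rad and height (world z) of spool5 below 0.04 m)) and linear speed of each of spool1, spool2, spool3, spool4, spool5 below 0.02 m/s); the robot touches nothing.
It fails at once if the tag box, bottle or mug is pushed more than 3 cm or tipped (distance of any of tag_box, spray_bottle, mug from where it was at the start of the episode above 0.03 m or angle between any of tag_box, spray_bottle, mug's own z axis and vertical above 0.4 rad).
Of spool1, spool2, spool3, spool4, spool5 only 3 to 5 are there at a start; the rules pass over those that are not, and their reading is None.
At some moment in a run one of spool1, spool2, spool3, spool4, spool5 may be knocked a few centimetres aside while the robot is not near it.
Once in a run the grip may slacken for a moment while it holds something.
It also fails if it takes over 210 s, if anything falls off the work surface, if the arm or the gripper's body presses on something with over 40 N, if the wrist force passes 120 N, or if a joint passes its speed limit or range.

## Robot

A 6-joint arm with a two-finger parallel gripper is mounted at the origin on the work surface. World frame = base frame: x ahead of the robot, y to its left, z up, the work surface at z = 0. Lengths are in m, angles in rad, forces in N, time in s.
With the tool pointing down it reaches from about 0.275 to 0.85 m from the base axis. Payload 5.2 kg.
Tool frame: the origin (TCP) lies at the very end of the fingers, on their centre line; the grasp point (between the pads) lies 19 mm behind it; z points along the fingers, y is the line along which they close (so a half turn about z gives the same grasp; the last joint's range is limited). The gripper opens to 85 mm and grips with 20 to 120 N. Pads are 22 mm wide; open, the fingers measure 114 mm over their backs; the gripper's body (76 mm by 85 mm) begins 54 mm behind the grasp point. The pads swing forward as they close: fully open they stand 13 mm farther back than shut.
Start: joints at [1.094, 0.259, 1.535, -0, 1.348, -0.203], TCP at [0.149, 0.53, 0.231] pointing down, gripper open.
Joint ranges: [-3.14, 3.14], [-0.91, 2.08], [0.19, 2.58], [-1.22, 4.36], [0.22, 2.71], [-3.12, 3.12]. Speed limits (rad/s): [2.57, 2.57, 3.14, 3.14, 3.14, 3.14].

## Interface

Orientations are given as a rotation vector (axis times angle).
In Python, from station import arm gives the robot as it stands. The module is installed in compiled form; this text tells all that it offers.
- The arm moves only by the tool arm_command, never from a script. Its argument "commands" is a list of rows, each a list of 4 numbers: the shift along the tool's x, y, z in units of 0.06 m (1.0 is 0.06 m), then the turn about the tool's z in units of 360 degrees (1.0 is 360 degrees). In form: [[x, y, z, yaw], ...]. A call has 1 to 20 rows; each row shifts and turns the commanded pose from where the row before left it, along the tool's axes as they then stand; what a row does not reach is not made up. A row lasts 1/8 s, in which the tool goes at most 62.5 mm and 10.7 degrees, less where a joint would pass 70% of its speed; a pose out of reach is approached as far as the arm can. A call with a number of a shift or a turn outside -1 to 1 is refused whole. A call with a gripper value outside its range is refused whole. "claw" is the opening, from 0 (shut) to 1 (fully open), set as the call begins (left out, the last holds). The fingers move at their own pace and stop on an object; "force" is the grip in N (left out, the last holds). Time passes only in rows, so rows that do not move let the fingers close. It gives the time, the measured TCP pose, the force, the opening and the grip force at its end, in the units of the state.
- arm.observe(): the state, without advancing time (a new reading comes with each control period).
- arm.snapshot(name): name is "side" or "top" or "wrist"; returns a dict with "img" (400x640x3 uint8, red, green, blue), "mtx" (3x3 intrinsics, pixels), "R" (3x3) and "t" (3): a world point X has camera coordinates R X + t. Camera axes: x right, y down, z forward; pixel columns grow to the right and rows downward; lengths in m; the calibration is good to about 2 mm. A picture is of the moment at which its call begins. There is no depth.
- arm.finish_job(): hands the job in; it is judged then, once.
Trained networks look in the newest picture that a camera, given by its name, has taken for a name from the list of things; names that differ only in an ending like _2 or _b are one class to them, and where a whole thing is asked for, a point or a joint stands for the part that bears it (a point fixed in the world has none). Each returns a list of dicts, best first, with "p" (0 to 1); they miss things now and then, are a little off and sometimes report something else, mostly with a low value. They report only what shows in the picture. A call takes as long as a camera call.
- arm.boxes_of(camera, thing): "position" ([column, row] in pixels, amid what is visible of it).
- arm.regions_of(camera, thing): "pixels" (400x640 bool, what is visible of it) and "position" ([column, row] in pixels, amid what is visible of it).
- arm.spot_point(camera, thing): "position" ([column, row] in pixels: a listed point, or the origin of a listed thing).
The state is a dict: "time": time; "joints": joint angles; "dq": joint speeds; "effort": joint torques, N m; "tool_pos": TCP position; "tcp_rot": TCP orientation; "force": force on the tool from outside, world axes, zero at the start; "ft_torque": the same for the moment, N m; "width": finger opening in m; "grip_force": force on a finger pad.
Only numpy, scipy, OpenCV 4.12 (cv2) and the standard library are available. Lean on these libraries where they do the work, as an engineer would, in place of code of your own. Each camera call takes 0.05 s, during which the arm holds its last target. There are 200 camera calls.

## Working session

There is one attempt and no reset: what is moved stays moved. The work goes in short steps, Python scripts to look and compute and a tool call to move; the robot and the scene stay as the last step left them, time stands still between calls to the robot, and variables do not carry over. Pictures are saved under pics/ and viewed, at most 14 in all, crops included, and the job is handed in when it is done.

Besides the shell and the picture viewer there is one more tool, called after "Call:" in YAML: its name, and indented under it one key for each argument. arm_command: Moves the arm, as the interface text tells. Shifts and turns lie within -1 to 1; 1 stands for 0.06 m of shift or 360 degrees of turn. Its arguments: {"type":"object","properties":{"commands":{"type":"array","items":{"type":"array","items":{"type":"number","minimum":-1,"maximum":1}}},"claw":{"type":"number"},"force":{"type":"number"}},"required":["commands"]}

```bash
mkdir -p pics; cat > h.py <<'E'
import numpy as np, cv2
from station import arm
from scipy.spatial.transform import Rotation as Ro
def ray(s,px):
    d=s["R"].T@np.linalg.inv(s["mtx"])@np.array([px[0],px[1],1.]); c=-s["R"].T@np.array(s["t"]); return c,d
def at(s,px,z):
    c,d=ray(s,px); return c+d*(z-c[2])/d[2]
def proj(s,X):
    p=s["mtx"]@(s["R"]@np.array(X)+s["t"]); return p[:2]/p[2]
def snap(n,f=None):
    s=arm.snapshot(n); s={k:np.array(v) for k,v in s.items()}
    if f: cv2.imwrite("pics/"+f,s["img"][:,:,::-1])
    return s
E
python3 - <<'E'
from h import *
np.set_printoptions(precision=4,suppress=True)
o=arm.observe(); print(o["time"],o["tool_pos"],o["tcp_rot"])
print(Ro.from_rotvec(o["tcp_rot"]).as_matrix())
Z=dict(magazine=0,bay1=.006,bay4=.006,bay7=.006,stop_knob=.081,stop_shoe=.013,counter=0,dial_grip=.069,spool1=0,tag_box=0,spray_bottle=0,mug=0)
for cam in ["top","side"]:
    s=snap(cam,cam+"0.png"); print(cam,-s["R"].T@s["t"])
    for n,z in Z.items():
        for r in arm.spot_point(cam,n)[:6]:
            if r["p"]>.3: print(n,round(r["p"],2),np.round(r["position"]),at(s,r["position"],z))
E
```

```text
0.0 [0.1484 0.529  0.2305] [-0.4286 -3.1116  0.0028]
[[-0.9628  0.2704 -0.0008]
 [ 0.2704  0.9628 -0.0017]
 [ 0.0004 -0.0018 -1.    ]]
top [ 0.4761 -0.0087  1.4008]
magazine 0.57 [305. 196.] [0.5766 0.0197 0.    ]
magazine 0.34 [355. 233.] [ 0.4565 -0.133   0.    ]
bay1 0.91 [320. 193.] [ 0.5846 -0.027   0.006 ]
bay1 0.87 [306. 193.] [0.5871 0.0158 0.006 ]
bay1 0.81 [291. 196.] [0.58   0.0632 0.006 ]
bay1 0.81 [264. 195.] [0.5851 0.1485 0.006 ]
bay1 0.63 [281. 199.] [0.5703 0.0956 0.006 ]
bay1 0.59 [332. 194.] [ 0.5796 -0.0666  0.006 ]
bay4 0.91 [320. 193.] [ 0.5846 -0.027   0.006 ]
bay4 0.87 [306. 193.] [0.5871 0.0158 0.006 ]
bay4 0.81 [291. 196.] [0.58   0.0632 0.006 ]
bay4 0.81 [264. 195.] [0.5851 0.1485 0.006 ]
bay4 0.63 [281. 199.] [0.5703 0.0956 0.006 ]
bay4 0.59 [332. 194.] [ 0.5796 -0.0666  0.006 ]
bay7 0.91 [320. 193.] [ 0.5846 -0.027   0.006 ]
bay7 0.87 [306. 193.] [0.5871 0.0158 0.006 ]
bay7 0.81 [291. 196.] [0.58   0.0632 0.006 ]
bay7 0.81 [264. 195.] [0.5851 0.1485 0.006 ]
bay7 0.63 [281. 199.] [0.5703 0.0956 0.006 ]
bay7 0.59 [332. 194.] [ 0.5796 -0.0666  0.006 ]
stop_k
[... 1504 characters left out ...]
6 ]
bay7 0.64 [300. 236.] [0.5778 0.0707 0.006 ]
bay7 0.63 [316. 193.] [ 0.5884 -0.0831  0.006 ]
stop_shoe 0.94 [308. 216.] [0.5785 0.0083 0.013 ]
counter 0.76 [388. 160.] [ 0.4315 -0.2925  0.    ]
dial_grip 0.86 [388. 143.] [ 0.4369 -0.2804  0.069 ]
spool1 0.79 [340. 272.] [ 0.4621  0.1361 -0.    ]
spool1 0.73 [375. 191.] [ 0.4392 -0.1473  0.    ]
spool1 0.65 [348. 227.] [0.4776 0.002  0.    ]
spool1 0.57 [374. 209.] [ 0.4292 -0.0771  0.    ]
spool1 0.56 [316. 197.] [ 0.5867 -0.0744  0.    ]
tag_box 0.63 [326. 325.] [0.4543 0.2656 0.    ]
spray_bottle 0.77 [233. 358.] [0.5966 0.3774 0.    ]
spray_bottle 0.43 [278. 193.] [ 0.6866 -0.0585  0.    ]
mug 0.8 [329. 130.] [ 0.6442 -0.3957  0.    ]
```

View pics/top0.png

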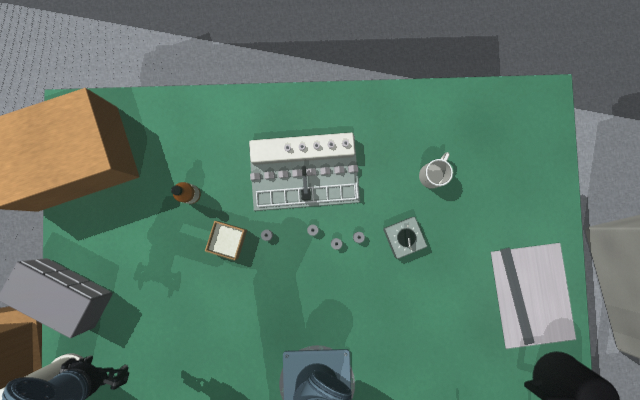

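View pics/side0.png

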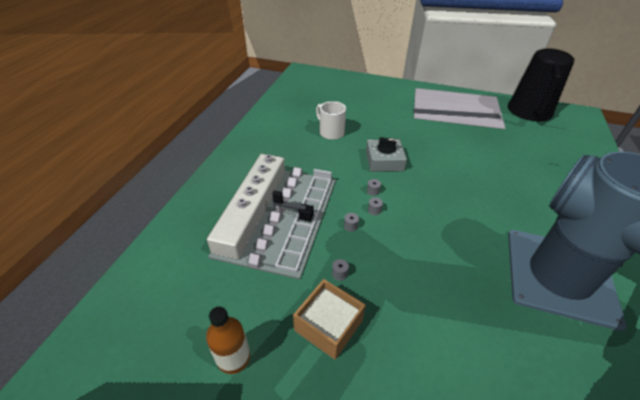

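Top view: four spools at (266,236), (312,231), (336,243) and (359,238). The magazine is at (305,190), its stop near the middle, and the dial is at (406,238). Next I move the wrist camera over the magazine.

Call:
arm_command:
  commands:
    - [0,0,-0.6,-0.026]
    - [0,0,-0.6,-0.026]
    - [-0.53,-0.77,0,0]
    - [-0.53,-0.77,0,0]
    - [-0.53,-0.77,0,0]
    - [-0.53,-0.77,0,0]
    - [-0.53,-0.77,0,0]
    - [-0.53,-0.77,0,0]
    - [-0.53,-0.77,0,0]
    - [-0.53,-0.77,0,0]
    - [-0.53,-0.77,0,0]
    - [-0.53,-0.77,0,0]
    - [-0.53,-0.77,0,0]
    - [0,0,0,0]
    - [0,0,0,0]
  claw: 1

```text
time: 3.18
tool_pos: [0.5245, 0.0407, 0.303]
tcp_rot: [0.082, -3.139, -0.001]
force: [-0.5, -0.0, -0.1]
width: 0.0854
grip_force: 0.0
```

```bash
python3 - <<'E'
from h import *
np.set_printoptions(precision=4,suppress=True)
o=arm.observe(); print(o["time"],o["tool_pos"]);print(Ro.from_rotvec(o["tcp_rot"]).as_matrix())
Z=dict(magazine=0,bay1=.006,stop_knob=.081,stop_shoe=.013,counter=0,dial_grip=.069,spool1=0)
s=snap("wrist","w1.png"); print(-s["R"].T@s["t"])
for n,z in Z.items():
    for r in arm.spot_point("wrist",n)[:7]:
        if r["p"]>.3: print(n,round(r["p"],2),np.round(r["position"]),at(s,r["position"],z))
E
```

```text
3.175 [0.5245 0.0407 0.303 ]
[[-0.9986 -0.0522 -0.0011]
 [-0.0522  0.9986  0.0007]
 [ 0.001   0.0007 -1.    ]]
[0.4512 0.0369 0.4453]
magazine 0.55 [300. 191.] [0.5798 0.0161 0.    ]
bay1 0.98 [397. 197.] [0.5787 0.1487 0.006 ]
bay1 0.9 [235. 197.] [ 0.5905 -0.0701  0.006 ]
bay1 0.87 [201. 195.] [ 0.5901 -0.1169  0.006 ]
bay1 0.83 [369. 195.] [0.5784 0.1098 0.006 ]
bay1 0.82 [336. 195.] [0.581  0.0653 0.006 ]
bay1 0.79 [268. 196.] [ 0.5874 -0.0266  0.006 ]
bay1 0.76 [304. 193.] [0.58  0.022 0.006]
stop_knob 0.67 [300. 269.] [0.653  0.0235 0.081 ]
stop_shoe 0.77 [300. 197.] [0.5839 0.0174 0.013 ]
stop_shoe 0.41 [ 13. 211.] [ 0.6241 -0.3683  0.013 ]
counter 0.67 [63. 70.] [ 0.4391 -0.2807  0.    ]
dial_grip 0.83 [ 8. 69.] [ 0.4435 -0.2883  0.069 ]
spool1 0.83 [178.  80.] [ 0.4441 -0.1402  0.    ]
spool1 0.83 [232.  69.] [ 0.4277 -0.0725  0.    ]
spool1 0.64 [403. 107.] [0.4617 0.1437 0.    ]
spool1 0.61 [288. 110.] [ 0.4722 -0.0025  0.    ]
```

View pics/w1.png

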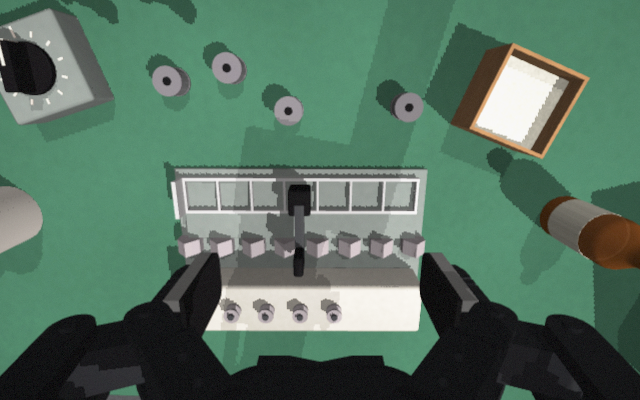

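The wrist view shows seven bays along row 196. The stop is in bay 4 (shoe at (300,197), tab at (299,262)) and the spools are at (167,80), (227,67), (288,110) and (408,107). I'll refine the magazine pose from its white rim, and the spools from their tops.

```bash
python3 - <<'E'
from h import *
from scipy.optimize import least_squares
np.set_printoptions(precision=4,suppress=True)
s=snap("wrist")
img=s["img"].astype(int)
# rim: white-ish pixels in bay strip
m=(img.min(2)>190); m[:172]=0; m[218:]=0; m[:,:172]=0; m[:,430:]=0
# model: rim outer edges unknown, so fit the bay pocket centres from dark pocket components
P=cv2.connectedComponentsWithStats((~m).astype(np.uint8)[174:217,180:423],connectivity=4)
print([ (list(st[:5]),list(np.round(c+[180,174],1))) for st,c in zip(P[2],P[3]) if 200<st[4]<2500])
ys,xs=np.nonzero(m); print(cv2.minAreaRect(np.c_[xs,ys].astype(np.float32)))
box=cv2.boxPoints(cv2.minAreaRect(np.c_[xs,ys].astype(np.float32)))
q=np.array([at(s,b,.014) for b in box]); print(q, q.mean(0))
for cam in ["wrist","top","side"]:
    if cam!="wrist": s=snap(cam)
    for r in arm.regions_of(cam,"spool1")[:6]:
        if r["p"]<.3: continue
        # region = hull of top and bottom discs; fit
        ys,xs=np.nonzero(r["pixels"]); hull=cv2.convexHull(np.c_[xs,ys].astype(np.float32))[:,0]
        a=np.linspace(0,2*np.pi,24)
        mu,hw=(hull.min(0)+hull.max(0))/2,None
        def f(p):
            X=np.array([[p[0]+.017*np.cos(t),p[1]+.017*np.sin(t),z] for t in a for z in (0,.03)])
            u=np.array([proj(s,x) for x in X]); return np.r_[u.min(0)-hull.min(0)+.5,u.max(0)-hull.max(0)-.5]
        p0=at(s,mu,.015)[:2]; sol=least_squares(f,p0)
        print(cam,round(r["p"],2),sol.x,np.round(f(sol.x),1))
E
```

```text
[([np.int32(2), np.int32(3), np.int32(238), np.int32(37), np.int32(1541)], [np.float64(300.8), np.float64(193.8)]), ([np.int32(5), np.int32(6), np.int32(33), np.int32(30), np.int32(909)], [np.float64(201.0), np.float64(194.6)]), ([np.int32(38), np.int32(6), np.int32(33), np.int32(31), np.int32(922)], [np.float64(234.6), np.float64(194.8)]), ([np.int32(138), np.int32(7), np.int32(32), np.int32(30), np.int32(946)], [np.float64(333.4), np.float64(195.4)]), ([np.int32(171), np.int32(7), np.int32(33), np.int32(30), np.int32(930)], [np.float64(366.6), np.float64(195.5)]), ([np.int32(204), np.int32(7), np.int32(33), np.int32(30), np.int32(912)], [np.float64(399.5), np.float64(195.6)])]
((295.6773986816406, 195.0558319091797), (39.927127838134766, 247.1835479736328), 89.03713989257812)
[[ 0.5664 -0.1506  0.014 ]
 [ 0.5434  0.1716  0.014 ]
 [ 0.5983  0.1801  0.014 ]
 [ 0.6222 -0.1536  0.014 ]] [0.5826 0.0119 0.014 ]
wrist 0.92 [ 0.4271 -0.0717] [-0.  -0.1  0.   0.1]
wrist 0.64 [ 0.4449 -0.1416] [ 0.1  0.1 -0.1 -0.1]
wrist 0.6 [0.4711 0.0002] [ 0.1 -0.2 -0.1  0.2]
wrist 0.59 [0.4599 0.1436] [-0.8 -1.2  0.8  1.3]
top 0.57 [ 0.4457 -0.1416] [ 0.6  0.4 -0.6 -0.4]
top 0.55 [0.459  0.1439] [-0.5 -0.   0.5  0. ]
side 0.61 [ 0.4722 -0.0019] [ 0.1  0.2 -0.1 -0.2]
side 0.58 [0.4612 0.1396] [-0.7 -0.1  0.6  0.1]
side 0.51 [ 0.4292 -0.076 ] [-0.3  0.1  0.3 -0.2]
```

```bash
cat >> h.py <<'E'
def fitmag(s,ks,px,z=.014):
    q=np.array([at(s,p,z)[:2] for p in px]); y=(np.array(ks)-4)*.044
    A=q-q.mean(0); b=y-y.mean(); th=np.arctan2(-(A[:,0]*b).sum(),(A[:,1]*b).sum())
    o=q.mean(0)-y.mean()*np.array([-np.sin(th),np.cos(th)])
    return o,th,q-(o+np.outer(y,[-np.sin(th),np.cos(th)]))
E
python3 - <<'E'
from h import *
np.set_printoptions(precision=4,suppress=True)
s=snap("wrist")
print(fitmag(s,[1,2,5,6,7],[(201,194.6),(234.6,194.8),(333.4,195.4),(366.6,195.5),(399.5,195.6)]))
print(fitmag(s,[1,2,3,4,5,6,7],[(201,195),(235,197),(268,196),(304,193),(336,195),(369,195),(397,197)],.006))
for r in arm.regions_of("wrist","stop_knob")[:1]:
  print(r["p"],r["position"])
# tab blob: dark pixels
g=s["img"].max(2); m=(g<60).astype(np.uint8); m[:225]=0;m[285:]=0;m[:,:280]=0;m[:,320:]=0
n,l,st,c=cv2.connectedComponentsWithStats(m); print(st,c)
E
```

```text
(array([0.5818, 0.0177]), np.float64(0.047312691103002125), array([[-0.    ,  0.    ],
       [-0.    ,  0.0006],
       [ 0.0001, -0.0002],
       [ 0.    , -0.0001],
       [-0.0001, -0.0004]]))
(array([0.5846, 0.0187]), np.float64(0.051623448960729366), array([[-0.0003, -0.0038],
       [ 0.0024, -0.0019],
       [ 0.0009, -0.0012],
       [-0.0036,  0.0033],
       [-0.0008,  0.0027],
       [-0.0009,  0.0034],
       [ 0.0022, -0.0024]]))
0.81 [299.7, 212.1]
[[     0      0    640    400 255682]
 [   293    243     12     33    318]] [[319.5259 199.4248]
 [298.7044 259.978 ]]
```

Call:
arm_command:
  commands:
    - [-0.525,-0.112,0.5,0]
    - [-0.525,-0.112,0.5,0]
    - [-0.525,-0.112,0.5,0]
    - [-0.525,-0.112,0.5,0]
    - [0,0,0.7,0]
    - [0,0,0.7,0]
    - [0,0,0.5,0]
    - [0,0,0.2,0]
    - [0,0,0,0]
  claw: 0.5

```text
time: 5.1
tool_pos: [0.652, 0.0203, 0.0569]
tcp_rot: [0.083, -3.139, -0.0]
force: [0.4, 0.1, 0.4]
width: 0.0427
grip_force: 0.0
```

Call:
arm_command:
  commands:
    - [0,0,0,0]
    - [0,0,0,0]
    - [0,0,0,0]
    - [0,0,0,0]
    - [0,0,0,0]
  claw: 0
  force: 50

```text
time: 5.72
tool_pos: [0.6534, 0.0202, 0.0591]
tcp_rot: [-0.083, 3.137, -0.001]
force: [0.3, -0.2, 7.3]
width: 0.0108
grip_force: 51.3
```

Call:
arm_command:
  commands:
    - [0,0,-0.2,0]
    - [0,0,-0.25,0]
    - [0,0,-0.25,0]
    - [0,0,0,0]
    - [0,0.3,0,0]
    - [0,0.4,0,0]
    - [0,0.4,0,0]
    - [0,0.4,0,0]
    - [0,0.4,0,0]
    - [0,0.3,0,0]
    - [0,0,0,0]
    - [0,0,0,0]

```text
time: 7.22
tool_pos: [0.6465, 0.1526, 0.0994]
tcp_rot: [-0.084, 3.137, -0.0]
force: [7.4, 1.1, -1.8]
width: 0.011
grip_force: 50.2
```

```bash
python3 - <<'E'
from h import *
s=snap("side"); print(arm.observe()["tool_pos"],arm.observe()["width"])
for n,z in (("stop_knob",.121),("stop_shoe",.053)):
  for r in arm.spot_point("side",n)[:2]: print(n,r["p"],r["position"],at(s,r["position"],z))
cv2.imwrite("pics/s2.png",cv2.resize(s["img"][140:300,180:400,::-1],None,fx=3,fy=3))
E
```

```text
[0.64654628 0.15239502 0.0993466 ] 0.010724472638772124
stop_knob 0.75 [257.0, 222.5] [0.63660872 0.15579046 0.121     ]
stop_shoe 0.96 [288.5, 248.5] [0.57439555 0.14913001 0.053     ]
stop_shoe 0.66 [371.2, 189.0] [ 0.44505462 -0.09250344  0.053     ]
```

View pics/s2.png

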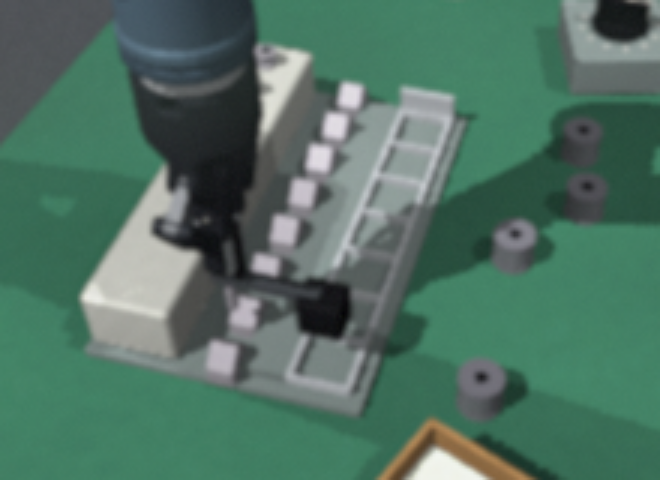

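The stop hangs lifted over bay 7, with its shoe at (322,308) in the crop. I lower it and let go.

Call:
arm_command:
  commands:
    - [0,0,0.25,0]
    - [0,0,0.25,0]
    - [0,0,0.12,0]
    - [0,0,0,0]

```text
time: 7.88
tool_pos: [0.6466, 0.152, 0.0609]
tcp_rot: [-0.083, 3.138, -0.0]
force: [8.2, 0.4, -1.4]
width: 0.0109
grip_force: 50.2
```

Call:
arm_command:
  commands:
    - [0,0,0,0]
    - [0,0,0,0]
    - [0,0,-0.3,0]
    - [0,0,-0.7,0]
    - [0.4,0,-0.7,0]
    - [0.5,0,-0.7,0]
    - [0.5,0,-0.7,0]
    - [0.5,-0.4,0,0]
    - [0.5,-0.4,0,0]
    - [0.5,-0.4,0,0]
    - [0,0,0,0]
  claw: 0.6

```text
time: 9.25
tool_pos: [0.4734, 0.0701, 0.2496]
tcp_rot: [-0.08, 3.14, -0.001]
force: [-0.4, 0.3, 0.4]
width: 0.0511
grip_force: 0.0
```

```bash
cat > look.py <<'E'
from h import *
import sys
np.set_printoptions(precision=4,suppress=True)
o=arm.observe(); print(o["time"],o["tool_pos"],o["tcp_rot"])
s=snap("wrist",sys.argv[1])
for n,z in (("bay1",.006),("stop_knob",.081),("stop_shoe",.013),("spool1",0),("spool1",.006)):
    for r in arm.spot_point("wrist",n)[:7]:
        if r["p"]>.3: print(n,z,round(r["p"],2),np.round(r["position"]),at(s,r["position"],z))
E
python3 look.py w3.png
```

```text
9.25 [0.4734 0.0701 0.2496] [-0.0803  3.1396 -0.0008]
bay1 0.006 0.96 [278. 243.] [0.5798 0.0232 0.006 ]
bay1 0.006 0.93 [311. 246.] [0.5823 0.0644 0.006 ]
bay1 0.006 0.92 [346. 244.] [0.5767 0.1078 0.006 ]
bay1 0.006 0.85 [203. 247.] [ 0.5898 -0.0694  0.006 ]
bay1 0.006 0.7 [168. 243.] [ 0.5874 -0.1124  0.006 ]
bay1 0.006 0.68 [236. 244.] [ 0.5849 -0.0281  0.006 ]
bay1 0.006 0.57 [379. 245.] [0.5759 0.1492 0.006 ]
stop_knob 0.081 0.82 [388. 334.] [0.6477 0.1531 0.081 ]
stop_knob 0.081 0.48 [259. 156.] [0.4587 0.0128 0.081 ]
stop_shoe 0.013 0.84 [380. 248.] [0.5779 0.1495 0.013 ]
stop_shoe 0.013 0.56 [271. 243.] [0.5773 0.0162 0.013 ]
spool1 0 0.92 [383. 150.] [0.4596 0.1429 0.    ]
spool1 0 0.85 [259. 154.] [ 0.4714 -0.0009  0.    ]
spool1 0 0.82 [196. 110.] [ 0.4249 -0.0722  0.    ]
spool1 0 0.75 [136. 126.] [ 0.4463 -0.1401  0.    ]
spool1 0 0.46 [489. 149.] [0.4513 0.2656 0.    ]
spool1 0.006 0.92 [383. 150.] [0.4586 0.1417 0.006 ]
spool1 0.006 0.85 [259. 154.] [0.4703 0.0001 0.006 ]
spool1 0.006 0.82 [196. 110.] [ 0.4245 -0.07    0.006 ]
spool1 0.006 0.75 [136. 126.] [ 0.4455 -0.1369  0.006 ]
spool1 0.006 0.46 [489. 149.] [0.4505 0.2625 0.006 ]
```

View pics/w3.png

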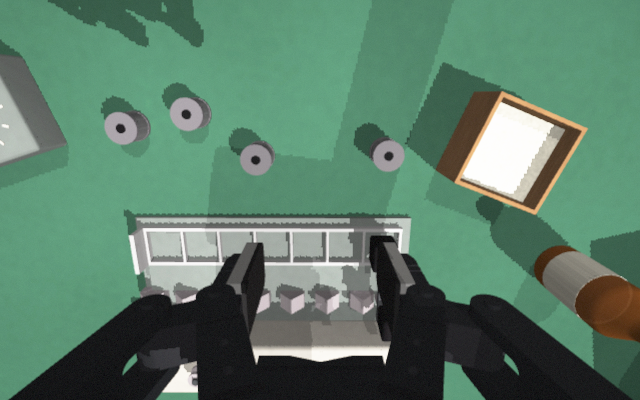

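The stop now sits in bay 7 at (380,245), with the four spools unchanged at (121,128), (187,113), (256,159) and (388,155).

```bash
cat >> h.py <<'E'
def go(x,y,z,ya=None):
    """tool yaw delta (units of 360) to put tool y axis at world angle ya; then shift in units in the turned tool frame"""
    o=arm.observe(); R=Ro.from_rotvec(o["tcp_rot"]).as_matrix(); a=np.arctan2(R[1,1],R[0,1])
    if ya is None: ya=a
    d=-(ya-a); d=(d+np.pi)%(2*np.pi)-np.pi
    yv=np.array([np.cos(ya),np.sin(ya)]); xv=np.array([-yv[1],yv[0]])
    D=np.array([x,y])-o["tool_pos"][:2]
    print("yaw",round(d/2/np.pi,4),"x %.2f y %.2f z %.2f"%(D@xv/.06,D@yv/.06,(o["tool_pos"][2]-z)/.06))
E
python3 - <<'E'
from h import *
np.set_printoptions(precision=4,suppress=True)
print(np.array(arm.observe()["joints"]))
s=snap("wrist"); img=s["img"].astype(int)
m=(img.min(2)>170); sub=(~m).astype(np.uint8)[226:270,140:400]
n,l,st,c=cv2.connectedComponentsWithStats(sub,connectivity=4)
print([(list(map(int,t)),np.round(q+[140,226],1)) for t,q in zip(st,c) if t[4]>200])
go(.445,-.1416,.15,.048); go(.445,-.1416,.15,.048+np.pi)
E
```

```text
[-0.0832  0.1218  1.6642  0.0002  1.3555 -1.7077]
[([0, 0, 260, 44, 4152], array([225.3, 245.7])), ([63, 0, 197, 44, 2841], array([360.4, 246.9])), ([4, 5, 37, 30, 257], array([160. , 252.7])), ([41, 5, 36, 30, 398], array([202.5, 248.3])), ([74, 5, 101, 39, 2694], array([254.4, 250.5])), ([151, 5, 34, 30, 968], array([307.9, 245.9]))]
yaw 0.2509 x -3.52 y -0.68 z 1.63
yaw -0.2491 x 3.52 y 0.68 z 1.63
```

Call:
arm_command:
  commands:
    - [0,0,0.18,0.0279]
    - [0,0,0.18,0.0279]
    - [0,0,0.18,0.0279]
    - [0,0,0.18,0.0279]
    - [0,0,0.18,0.0279]
    - [0,0,0.18,0.0279]
    - [0,0,0.18,0.0279]
    - [0,0,0.18,0.0279]
    - [0,0,0.19,0.0279]
    - [-0.587,-0.113,0,0]
    - [-0.587,-0.113,0,0]
    - [-0.587,-0.113,0,0]
    - [-0.587,-0.113,0,0]
    - [-0.587,-0.113,0,0]
    - [-0.587,-0.113,0,0]
    - [0,0,0,0]
  claw: 0.8

```text
time: 11.6
tool_pos: [0.4447, -0.1439, 0.1501]
tcp_rot: [2.173, 2.269, -0.001]
force: [-0.5, -0.2, -0.2]
width: 0.068
grip_force: 0.0
```

```bash
python3 look.py w4.png; python3 -c "
from h import *
go(.445,-.1416,.01,.048)"
```

```text
11.6 [ 0.4447 -0.1439  0.1501] [ 2.1726  2.2689 -0.0005]
bay1 0.006 0.79 [500. 100.] [ 0.5874 -0.0697  0.006 ]
bay1 0.006 0.77 [507.  41.] [ 0.584  -0.0258  0.006 ]
bay1 0.006 0.73 [489. 154.] [ 0.5862 -0.1143  0.006 ]
spool1 0 0.9 [304.  95.] [ 0.4277 -0.0726  0.    ]
spool1 0 0.67 [320. 178.] [ 0.444  -0.1425  0.    ]
spool1 0.006 0.9 [304.  95.] [ 0.428  -0.0726  0.006 ]
spool1 0.006 0.67 [320. 178.] [ 0.4439 -0.1411  0.006 ]
yaw -0.0001 x -0.01 y 0.01 z 2.34
```

View pics/w4.png

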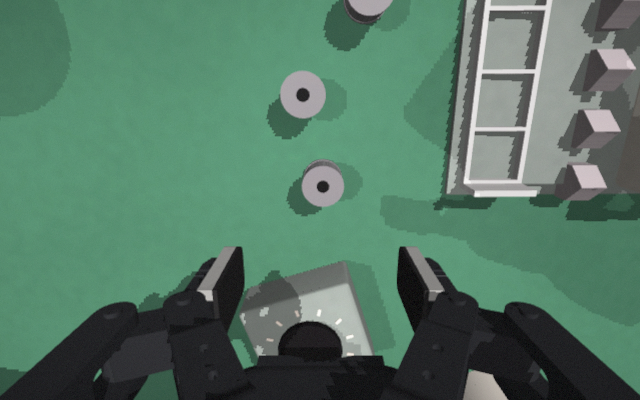

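The spool to pick is at (322,186), straight under the tool. The bay rims are to the right, at columns 470 to 545.

Call:
arm_command:
  commands:
    - [0,0,0.7,0]
    - [0,0,0.7,0]
    - [0,0,0.6,0]
    - [0,0,0.34,0]
    - [0,0,0,0]

```text
time: 12.52
tool_pos: [0.4433, -0.1405, 0.0087]
tcp_rot: [-2.166, -2.271, 0.001]
force: [-0.0, -0.1, 0.3]
width: 0.0681
grip_force: 0.0
```

Call:
arm_command:
  commands:
    - [0,0,0,0]
    - [0,0,0,0]
    - [0,0,0,0]
    - [0,0,0,0]
    - [0,0,-0.4,0]
    - [0,0,-0.6,0]
    - [0,0,-0.3,0]
    - [0,0,0,0]
  claw: 0.2
  force: 40

```text
time: 13.52
tool_pos: [0.4455, -0.1426, 0.0897]
tcp_rot: [2.167, 2.269, 0.002]
force: [-0.1, -1.2, -0.5]
width: 0.0327
grip_force: 39.8
```

```bash
python3 look.py w5.png; python3 -c "
from h import *
go(.5893,-.1135,.088,.048)"
```

```text
13.525 [ 0.4455 -0.1426  0.0897] [2.1667 2.2687 0.0015]
bay1 0.006 0.85 [530. 173.] [ 0.5877 -0.1154  0.006 ]
bay1 0.006 0.62 [556.  32.] [ 0.5835 -0.0274  0.006 ]
bay1 0.006 0.58 [546. 106.] [ 0.5876 -0.0708  0.006 ]
bay1 0.006 0.49 [307. 361.] [ 0.441  -0.2789  0.006 ]
spool1 0 0.9 [320. 248.] [ 0.4466 -0.1807  0.    ]
spool1 0 0.77 [298.  95.] [ 0.427  -0.0711  0.    ]
spool1 0.006 0.9 [320. 248.] [ 0.4465 -0.1779  0.006 ]
spool1 0.006 0.77 [298.  95.] [ 0.4274 -0.0711  0.006 ]
yaw -0.0003 x 0.35 y 2.45 z -0.02
```

View pics/w5.png

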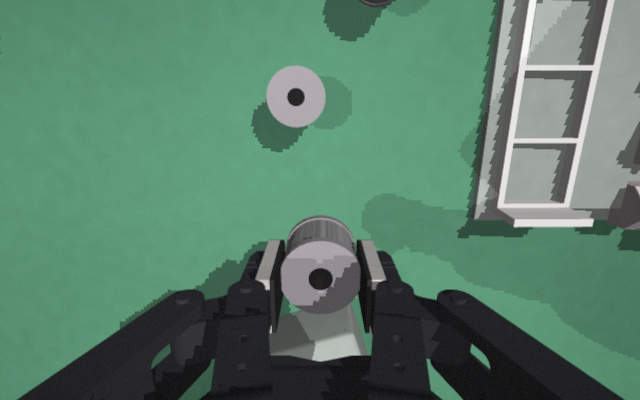

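The spool is held at (320,278), top hole in view. Bay 1's opening is around (543,174), next to the end wall at row 215.

```bash
python3 - <<'E'
from h import *
np.set_printoptions(precision=4,suppress=True)
s=snap("wrist"); o=arm.observe()
print(o["tool_pos"]); zb=o["tool_pos"][2]-.009
print(at(s,(320,248),zb),at(s,(320.5,279),zb+.03))
print([at(s,p,.014)[:2] for p in ((510,206),(569,206),(518,144),(578,144))])
th=.048
for c in ((.5825,.018),):
  for dx in(-.0205,.0205):
    for y in (-.132-.0205,-.132+.0205):
      X=[c[0]+dx*np.cos(th)-y*np.sin(th),c[1]+dx*np.sin(th)+y*np.cos(th)]
      print(X,proj(s,X+[.014]))
i=s["img"][100:240,460:640,::-1]; cv2.imwrite("pics/c5.png",cv2.resize(i,None,fx=4,fy=4))
E
```

```text
[ 0.4438 -0.1416  0.0871]
[ 0.4428 -0.1407  0.0781] [ 0.443  -0.1401  0.1081]
[array([ 0.5695, -0.1345]), array([ 0.6088, -0.1327]), array([ 0.5661, -0.0933]), array([ 0.604 , -0.0915])]
[np.float64(0.5693408009098719), np.float64(-0.13530797591549623)] [509.5516 207.0733]
[np.float64(0.5673735565348186), np.float64(-0.09435519884764866)] [519.6689 145.7649]
[np.float64(0.6102935779777194), np.float64(-0.13334073154044299)] [570.9438 206.9791]
[np.float64(0.6083263336026661), np.float64(-0.09238795447259542)] [584.3891 145.6444]
```

View pics/c5.png

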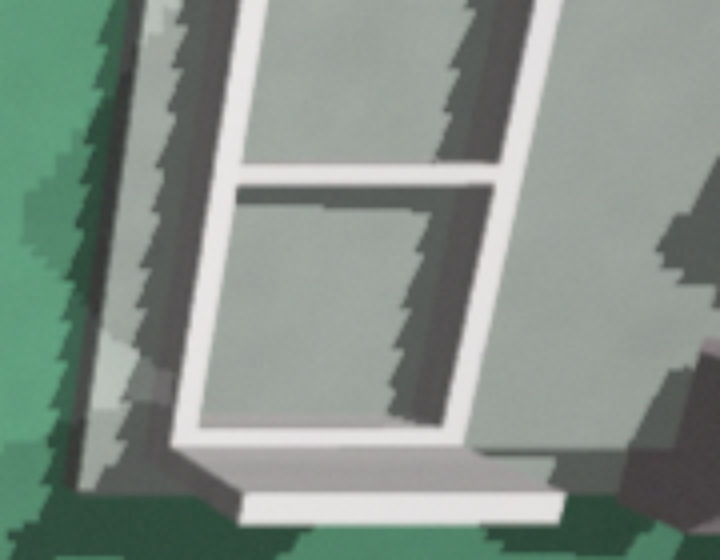

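```bash
python3 -c "
from h import *
go(.5895,-.115,.018,.048)"
```

```text
yaw -0.0003 x 0.33 y 2.45 z 1.15
```

Call:
arm_command:
  commands:
    - [0.08,0.55,0,0]
    - [0.08,0.65,0,0]
    - [0.08,0.65,0,0]
    - [0.09,0.6,0,0]
    - [0,0,0,0]
    - [0,0,0.5,0]
    - [0,0,0.35,0]
    - [0,0,0,0]
    - [0,0,0,0]

```text
time: 15.0
tool_pos: [0.5901, -0.1157, 0.0374]
tcp_rot: [2.17, 2.272, -0.0]
force: [0.4, -0.9, -0.9]
width: 0.0322
grip_force: 42.0
```

```bash
cat > ih.py <<'E'
from h import *
np.set_printoptions(precision=4,suppress=True)
s=snap("wrist"); o=arm.observe(); zb=o["tool_pos"][2]-.009
print(o["tool_pos"],o["width"])
for r in arm.spot_point("wrist","spool1"):
    p=at(s,r["position"],zb)
    if abs(p[:2]-o["tool_pos"][:2]).max()<.03: print("in hand",r["p"],p)
E
python3 ih.py; python3 -c "
from h import *
go(.5895,-.115,.018,.048)"
```

```text
[ 0.5905 -0.1157  0.0379] 0.03238301390694306
in hand 0.66 [ 0.5886 -0.1135  0.0289]
yaw -0.0003 x 0.01 y -0.02 z 0.33
```

Call:
arm_command:
  commands:
    - [0,0,0.15,0]
    - [0,0,0.15,0]
    - [0,0,0.03,0]
    - [0,0,0,0]
    - [0,0,0,0]

```text
time: 15.72
tool_pos: [0.5899, -0.1153, 0.0173]
tcp_rot: [-2.169, -2.272, 0.001]
force: [-1.9, -0.7, 4.8]
width: 0.0326
grip_force: 42.8
```

Call:
arm_command:
  commands:
    - [0,0,0,0]
    - [0,0,0,0]
    - [0,0,0,0]
    - [0,0,-0.5,0]
    - [0,0,-0.8,0]
    - [0,0,-0.8,0]
    - [-0.1,-0.3,-0.4,0]
    - [-0.1,-0.6,0,0]
    - [-0.1,-0.6,0,0]
    - [0,0,0,0]
    - [0,0,0,0]
  claw: 0.6

```text
time: 17.1
tool_pos: [0.5018, -0.1377, 0.1674]
tcp_rot: [2.169, 2.271, 0.001]
force: [-0.1, 0.1, 1.3]
width: 0.0514
grip_force: 0.0
```

```bash
python3 look.py w6.png
```

```text
17.1 [ 0.5018 -0.1377  0.1674] [2.1695 2.2707 0.0009]
bay1 0.006 0.92 [426.  51.] [ 0.5844 -0.0267  0.006 ]
bay1 0.006 0.6 [420. 105.] [ 0.5845 -0.0703  0.006 ]
spool1 0 0.91 [241.  97.] [ 0.4291 -0.0706  0.    ]
spool1 0 0.65 [293.   9.] [0.473  0.0004 0.    ]
spool1 0 0.56 [416. 154.] [ 0.5888 -0.1136  0.    ]
spool1 0.006 0.91 [241.  97.] [ 0.4304 -0.0705  0.006 ]
spool1 0.006 0.65 [293.   9.] [ 0.4735 -0.0009  0.006 ]
spool1 0.006 0.56 [416. 154.] [ 0.587  -0.1127  0.006 ]
```

View pics/w6.png

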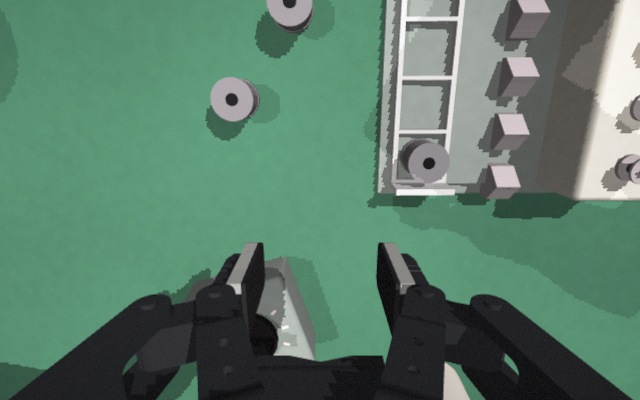

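Bay 1 holds its spool upright at (428,162). The next spool is at (234,99).

```bash
python3 -c "
from h import *
go(.4283,-.0715,.01,.048)"
```

```text
yaw -0.0002 x 1.15 y -1.17 z 2.61
```

Call:
arm_command:
  commands:
    - [0.38,-0.39,0.2,0]
    - [0.38,-0.39,0.2,0]
    - [0.39,-0.39,0.2,0]
    - [0,0,0.7,0]
    - [0,0,0.7,0]
    - [0,0,0.4,0]
    - [0,0,0.21,0]
    - [0,0,0,0]
  claw: 0.8

```text
time: 18.4
tool_pos: [0.4277, -0.0716, 0.0101]
tcp_rot: [-2.169, -2.271, 0.001]
force: [0.4, 0.6, -0.1]
width: 0.0681
grip_force: 0.0
```

Call:
arm_command:
  commands:
    - [0,0,0,0]
    - [0,0,0,0]
    - [0,0,0,0]
    - [0,0,0,0]
    - [0,0,-0.4,0]
    - [0,0,-0.6,0]
    - [0,0,-0.3,0]
    - [0,0,0,0]
    - [0,0,0,0]
  claw: 0.2

```text
time: 19.52
tool_pos: [0.4274, -0.0716, 0.088]
tcp_rot: [-2.169, -2.271, 0.0]
force: [-1.2, 0.6, 0.0]
width: 0.0322
grip_force: 39.9
```

```bash
python3 ih.py; python3 -c "
from h import *
go(.5867,-.0699,.018,.048)"
```

```text
[ 0.4272 -0.0715  0.0877] 0.032358025032900105
in hand 0.74 [ 0.4267 -0.0694  0.0787]
yaw -0.0003 x -0.10 y 2.66 z 1.16
```

Call:
arm_command:
  commands:
    - [-0.03,0.6,0,0]
    - [-0.03,0.7,0,0]
    - [-0.03,0.7,0,0]
    - [-0.03,0.66,0,0]
    - [0,0,0,0]
    - [0,0,0.5,0]
    - [0,0,0.35,0]
    - [0,0,0,0]
    - [0,0,0,0]

```text
time: 20.75
tool_pos: [0.5873, -0.0717, 0.0378]
tcp_rot: [-2.17, -2.272, 0.0]
force: [0.4, -0.2, 0.2]
width: 0.0324
grip_force: 40.0
```

```bash
python3 ih.py; python3 -c "
from h import *
go(.5867,-.0714,.018,.048)"
```

```text
[ 0.5879 -0.0718  0.0383] 0.032937670692983
in hand 0.63 [ 0.5864 -0.0696  0.0293]
in hand 0.6 [ 0.5874 -0.0987  0.0293]
yaw -0.0003 x 0.01 y -0.02 z 0.34
```

Call:
arm_command:
  commands:
    - [0,0,0.15,0]
    - [0,0,0.15,0]
    - [0,0,0.03,0]
    - [0,0,0,0]
    - [0,0,0,0]

```text
time: 21.48
tool_pos: [0.5872, -0.0715, 0.0177]
tcp_rot: [-2.169, -2.271, 0.001]
force: [-1.5, 0.4, 4.6]
width: 0.0321
grip_force: 40.3
```

Call:
arm_command:
  commands:
    - [0,0,0,0]
    - [0,0,0,0]
    - [0,0,0,0]
    - [0,0,-0.5,0]
    - [0,0,-0.8,0]
    - [0,0,-0.8,0]
    - [0,-0.3,-0.4,0]
    - [0,-0.6,0,0]
    - [0,-0.6,0,0]
    - [0,0,0,0]
    - [0,0,0,0]
  claw: 0.6

```text
time: 22.85
tool_pos: [0.4986, -0.076, 0.1681]
tcp_rot: [2.169, 2.271, 0.001]
force: [0.2, 0.1, 0.7]
width: 0.0512
grip_force: 0.0
```

```bash
python3 look.py w7.png
```

```text
22.85 [ 0.4986 -0.076   0.1681] [2.1691 2.2706 0.0013]
bay1 0.006 0.92 [422.  76.] [0.5805 0.0151 0.006 ]
bay1 0.006 0.91 [412. 220.] [ 0.5885 -0.115   0.006 ]
bay1 0.006 0.91 [430.  17.] [0.5812 0.0608 0.006 ]
bay1 0.006 0.65 [418. 127.] [ 0.5828 -0.027   0.006 ]
bay1 0.006 0.62 [417. 176.] [ 0.5876 -0.0716  0.006 ]
stop_shoe 0.013 0.57 [420.  72.] [0.5768 0.0182 0.013 ]
spool1 0 0.89 [413. 221.] [ 0.591  -0.1182  0.    ]
spool1 0 0.8 [417. 177.] [ 0.5894 -0.0743  0.    ]
spool1 0 0.66 [296.  90.] [ 0.4738 -0.0009  0.    ]
spool1 0.006 0.89 [413. 221.] [ 0.5892 -0.116   0.006 ]
spool1 0.006 0.8 [417. 177.] [ 0.5875 -0.0729  0.006 ]
spool1 0.006 0.66 [296.  90.] [ 0.4742 -0.001   0.006 ]
```

View pics/w7.png

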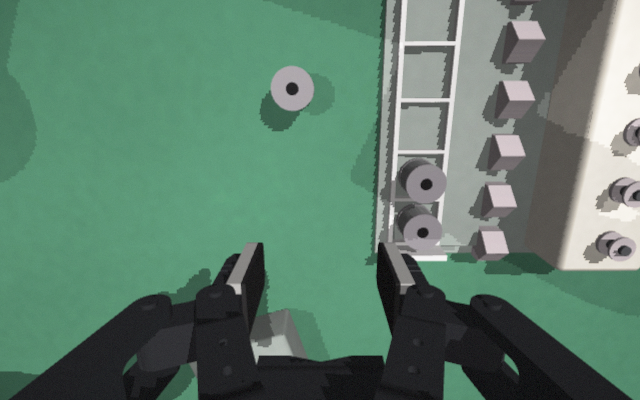

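Bays 1 and 2 are filled, at (423,232) and (426,184). The next spool is at (292,88).

```bash
python3 -c "
from h import *
go(.473,-.0003,.01,.048)"
```

```text
yaw -0.0003 x 1.28 y -0.36 z 2.62
```

Call:
arm_command:
  commands:
    - [0.42,-0.12,0.2,0]
    - [0.43,-0.12,0.2,0]
    - [0.43,-0.12,0.2,0]
    - [0,0,0.7,0]
    - [0,0,0.7,0]
    - [0,0,0.4,0]
    - [0,0,0.22,0]
    - [0,0,0,0]
  claw: 0.8

```text
time: 24.15
tool_pos: [0.4723, 0.0, 0.0099]
tcp_rot: [-2.169, -2.271, 0.001]
force: [-0.6, 0.7, -0.2]
width: 0.0683
grip_force: 0.0
```

Call:
arm_command:
  commands:
    - [0,0,0,0]
    - [0,0,0,0]
    - [0,0,0,0]
    - [0,0,0,0]
    - [0,0,-0.4,0]
    - [0,0,-0.6,0]
    - [0,0,-0.3,0]
    - [0,0,0,0]
    - [0,0,0,0]
  claw: 0.2

```text
time: 25.28
tool_pos: [0.4721, 0.0001, 0.088]
tcp_rot: [-2.169, -2.271, 0.001]
force: [1.2, -0.6, -1.0]
width: 0.0323
grip_force: 39.8
```

```bash
python3 ih.py; python3 -c "
from h import *
go(.585,-.0272,.018,.048)"
```

```text
[0.4719 0.0001 0.0877] 0.03255789617264821
in hand 0.8 [0.4716 0.0022 0.0787]
yaw -0.0003 x -0.55 y 1.86 z 1.16
```

Call:
arm_command:
  commands:
    - [-0.18,0.6,0,0]
    - [-0.18,0.63,0,0]
    - [-0.19,0.63,0,0]
    - [0,0,0,0]
    - [0,0,0.5,0]
    - [0,0,0.35,0]
    - [0,0,0,0]
    - [0,0,0,0]

```text
time: 26.38
tool_pos: [0.5853, -0.0278, 0.0378]
tcp_rot: [-2.169, -2.272, 0.0]
force: [0.7, -0.6, 0.1]
width: 0.0323
grip_force: 40.0
```

```bash
python3 ih.py; python3 -c "
from h import *
go(.585,-.0272,.018,.048)"
```

```text
[ 0.5859 -0.0279  0.0383] 0.03268035193370213
in hand 0.97 [ 0.586  -0.0555  0.0293]
in hand 0.87 [ 0.5846 -0.0261  0.0293]
yaw -0.0003 x 0.01 y -0.02 z 0.34
```

Call:
arm_command:
  commands:
    - [0,0,0.15,0]
    - [0,0,0.15,0]
    - [0,0,0.03,0]
    - [0,0,0,0]
    - [0,0,0,0]

```text
time: 27.1
tool_pos: [0.5852, -0.0278, 0.0178]
tcp_rot: [-2.169, -2.272, 0.001]
force: [-3.0, 1.3, 4.7]
width: 0.0326
grip_force: 40.3
```

Call:
arm_command:
  commands:
    - [0,0,0,0]
    - [0,0,0,0]
    - [0,0,0,0]
    - [0,0,-0.5,0]
    - [0,0,-0.8,0]
    - [0,0,-0.8,0]
    - [0.3,-0.3,-0.4,0]
    - [0.5,-0.6,0,0]
    - [0.5,-0.6,0,0]
    - [0,0,0,0]
    - [0,0,0,0]
  claw: 0.6

```text
time: 28.48
tool_pos: [0.4928, 0.0457, 0.1681]
tcp_rot: [2.168, 2.271, 0.001]
force: [-0.1, -0.1, 0.4]
width: 0.0511
grip_force: 0.0
```

```bash
python3 look.py w8.png; python3 -c "
from h import *
go(.4595,.143,.01,.048)"
```

```text
28.475 [0.4928 0.0457 0.1681] [2.1683 2.2715 0.0011]
bay1 0.006 0.97 [419. 162.] [0.5814 0.0632 0.006 ]
bay1 0.006 0.94 [426.  61.] [0.5763 0.1491 0.006 ]
bay1 0.006 0.93 [408. 252.] [ 0.5828 -0.0263  0.006 ]
bay1 0.006 0.8 [421. 115.] [0.5783 0.1051 0.006 ]
bay1 0.006 0.65 [415. 210.] [0.5834 0.0172 0.006 ]
stop_knob 0.081 0.82 [576.  47.] [0.647  0.1538 0.081 ]
stop_shoe 0.013 0.7 [428.  61.] [0.5762 0.1486 0.013 ]
stop_shoe 0.013 0.34 [408. 250.] [ 0.5801 -0.021   0.013 ]
spool1 0 0.76 [412. 255.] [ 0.5886 -0.0325  0.    ]
spool1 0 0.72 [421. 114.] [0.5799 0.1058 0.    ]
spool1 0 0.58 [245.  50.] [0.4238 0.1512 0.    ]
spool1 0.006 0.76 [412. 255.] [ 0.5867 -0.0296  0.006 ]
spool1 0.006 0.72 [421. 114.] [0.5781 0.1061 0.006 ]
spool1 0.006 0.58 [245.  50.] [0.425  0.1506 0.006 ]
yaw -0.0004 x 1.65 y -0.47 z 2.62
```

View pics/w8.png

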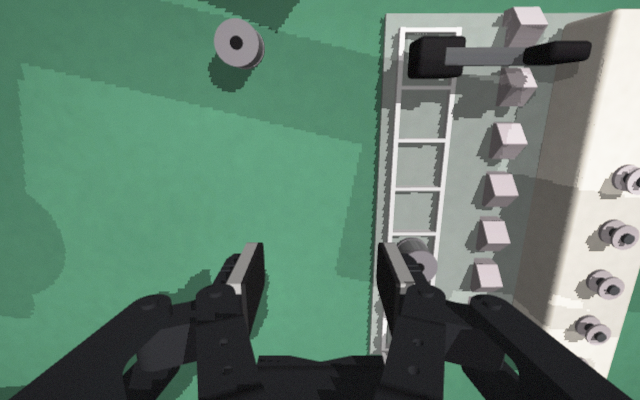

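The fourth spool was knocked aside and now shows at (238,45), about (0.424, 0.151). I go above it and measure again.

Call:
arm_command:
  commands:
    - [0.42,-0.27,0.1,0]
    - [0.42,-0.27,0.1,0]
    - [0.42,-0.27,0.1,0]
    - [0.3,-0.27,0.1,0]
    - [0,0,0,0]
    - [0,0,0,0]
  claw: 0.8

```text
time: 29.52
tool_pos: [0.4241, 0.136, 0.144]
tcp_rot: [2.169, 2.271, 0.001]
force: [-0.9, 0.3, 0.2]
width: 0.0683
grip_force: 0.0
```

```bash
python3 - <<'E'
from h import *
np.set_printoptions(precision=4,suppress=True)
s=snap("wrist","w9.png"); print(arm.observe()["tool_pos"])
for r in arm.spot_point("wrist","spool1"): print(r["p"],r["position"],at(s,r["position"],0))
s=snap("side")
for r in arm.spot_point("side","spool1"): print(r["p"],r["position"],at(s,r["position"],0))
go(.424,.151,.01,.048)
E
```

```text
[0.4242 0.1359 0.144 ]
0.82 [320.9, 161.4] [0.4234 0.1536 0.    ]
0.62 [465.8, 383.1] [ 0.5872 -0.0764  0.    ]
0.86 [355.4, 278.8] [0.4245 0.1436 0.    ]
0.58 [309.5, 205.1] [ 0.5919 -0.04    0.    ]
0.55 [305.0, 221.1] [0.5843 0.0171 0.    ]
0.49 [320.6, 186.2] [ 0.5867 -0.1194  0.    ]
0.43 [314.2, 196.0] [ 0.5911 -0.0766  0.    ]
yaw -0.0005 x 0.25 y 0.01 z 2.23
```

Call:
arm_command:
  commands:
    - [0.25,0,0.6,0]
    - [0,0,0.7,0]
    - [0,0,0.6,0]
    - [0,0,0.33,0]
    - [0,0,0,0]

```text
time: 30.35
tool_pos: [0.4215, 0.1509, 0.0087]
tcp_rot: [-2.169, -2.27, 0.004]
force: [-0.1, 1.1, -0.1]
width: 0.0683
grip_force: 0.0
```

Call:
arm_command:
  commands:
    - [0,0,0,0]
    - [0,0,0,0]
    - [0,0,0,0]
    - [0,0,0,0]
    - [0,0,-0.4,0]
    - [0,0,-0.6,0]
    - [0,0,-0.3,0]
    - [0,0,0,0]
    - [0,0,0,0]
  claw: 0.2

```text
time: 31.48
tool_pos: [0.4219, 0.1514, 0.0874]
tcp_rot: [-2.169, -2.272, 0.001]
force: [-0.5, -1.1, -0.7]
width: 0.0326
grip_force: 39.8
```

```bash
python3 ih.py; python3 -c "
from h import *
go(.583,.0167,.018,.048)"
```

```text
[0.4216 0.1513 0.0871] 0.032666879414880355
in hand 0.75 [0.4194 0.1533 0.0781]
yaw -0.0003 x -2.37 y 2.58 z 1.15
```

Call:
arm_command:
  commands:
    - [-0.47,0.5,0,0]
    - [-0.47,0.52,0,0]
    - [-0.47,0.52,0,0]
    - [-0.48,0.52,0,0]
    - [-0.48,0.52,0,0]
    - [0,0,0,0]
    - [0,0,0.5,0]
    - [0,0,0.35,0]
    - [0,0,0,0]
    - [0,0,0,0]

```text
time: 32.83
tool_pos: [0.5834, 0.0169, 0.0372]
tcp_rot: [-2.169, -2.272, 0.0]
force: [-0.6, -0.2, 0.5]
width: 0.0321
grip_force: 39.9
```

```bash
python3 ih.py; python3 -c "
from h import *
go(.583,.0167,.018,.048)"
```

```text
[0.5839 0.0167 0.0376] 0.03232602072955447
in hand 0.81 [ 0.5835 -0.0114  0.0286]
in hand 0.77 [0.5811 0.0188 0.0286]
yaw -0.0003 x 0.00 y -0.02 z 0.33
```

Call:
arm_command:
  commands:
    - [0,0,0.15,0]
    - [0,0,0.15,0]
    - [0,0,0.03,0]
    - [0,0,0,0]
    - [0,0,0,0]

```text
time: 33.55
tool_pos: [0.5832, 0.0165, 0.0172]
tcp_rot: [-2.169, -2.272, 0.001]
force: [-3.3, 0.8, 6.1]
width: 0.0323
grip_force: 40.3
```

Call:
arm_command:
  commands:
    - [0,0,0,0]
    - [0,0,0,0]
    - [0,0,0,0]
    - [0,0,-0.5,0]
    - [0,0,-0.8,0]
    - [0,0,-0.8,0]
    - [0.3,-0.4,-0.7,0]
    - [0.4,-0.6,-0.4,0]
    - [0,0,0,-0.0279]
    - [0,0,0,-0.0279]
    - [0,0,0,-0.0279]
    - [0,0,0,-0.0279]
    - [0,0,0,-0.0279]
    - [0,0,0,-0.0279]
    - [0,0,0,-0.0279]
    - [0,0,0,-0.0279]
    - [0,0,0,-0.0268]
    - [0,0,0,0]
    - [0,0,0,0]
  claw: 0.6

```text
time: 35.92
tool_pos: [0.5217, 0.0557, 0.209]
tcp_rot: [0.067, -3.141, -0.0]
force: [-0.5, -0.0, -0.8]
width: 0.0513
grip_force: 0.0
```

```bash
python3 look.py w10.png; python3 -c "
from h import *
go(.647,.153,.06,.048+np.pi/2)"
```

```text
35.925 [0.5217 0.0557 0.209 ] [ 0.0672 -3.1408 -0.0001]
bay1 0.006 0.94 [241. 224.] [ 0.5875 -0.0277  0.006 ]
bay1 0.006 0.87 [406. 221.] [0.5771 0.1521 0.006 ]
bay1 0.006 0.8 [200. 222.] [ 0.5873 -0.0716  0.006 ]
bay1 0.006 0.75 [363. 218.] [0.5754 0.1051 0.006 ]
bay1 0.006 0.67 [284. 220.] [0.5814 0.0194 0.006 ]
bay1 0.006 0.64 [324. 222.] [0.5815 0.0629 0.006 ]
bay1 0.006 0.6 [161. 220.] [ 0.5869 -0.1139  0.006 ]
stop_shoe 0.013 0.67 [242. 221.] [ 0.5812 -0.0249  0.013 ]
stop_shoe 0.013 0.66 [533. 104.] [0.4487 0.2584 0.013 ]
stop_shoe 0.013 0.6 [404. 222.] [0.576  0.1482 0.013 ]
spool1 0 0.95 [200. 218.] [ 0.5858 -0.0746  0.    ]
spool1 0 0.85 [240. 221.] [ 0.5865 -0.0295  0.    ]
spool1 0 0.75 [160. 222.] [ 0.5914 -0.1179  0.    ]
spool1 0 0.74 [283. 222.] [0.5854 0.0175 0.    ]
spool1 0.006 0.95 [200. 218.] [ 0.5834 -0.0724  0.006 ]
spool1 0.006 0.85 [240. 221.] [ 0.5841 -0.0281  0.006 ]
spool1 0.006 0.75 [160. 222.] [ 0.589 -0.115  0.006]
spool1 0.006 0.74 [283. 222.] [0.5831 0.0181 0.006 ]
yaw -0.0004 x -2.16 y 1.52 z 2.49
```

View pics/w10.png

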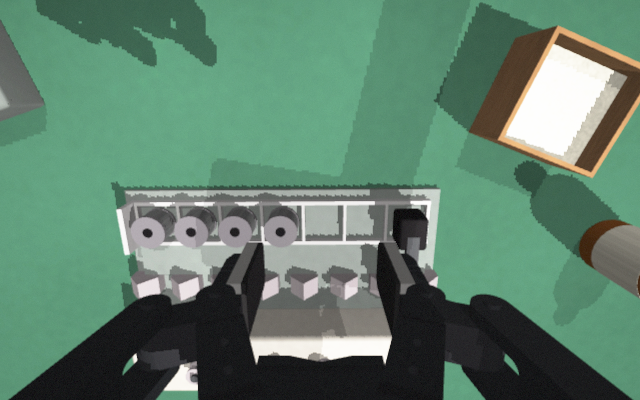

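All four spools stand in bays 1 to 4, at (147,232), (190,232), (235,231) and (281,232), and the stop is at (408,222). I now pinch the stop's tab again.

Call:
arm_command:
  commands:
    - [-0.54,0.38,0.2,0]
    - [-0.54,0.38,0.2,0]
    - [-0.54,0.38,0.2,0]
    - [-0.54,0.38,0.2,0]
    - [0,0,0.6,0]
    - [0,0,0.6,0]
    - [0,0,0.35,0]
    - [0,0,0.1,0]
    - [0,0,0,0]
  claw: 0.5

```text
time: 37.35
tool_pos: [0.6471, 0.1527, 0.0623]
tcp_rot: [-0.072, 3.141, -0.0]
force: [-0.0, -0.5, -0.3]
width: 0.0429
grip_force: 0.0
```

Call:
arm_command:
  commands:
    - [0,0,0,0]
    - [0,0,0,0]
    - [0,0,0,0]
    - [0,0,0,0]
    - [0,0,0,0]
  claw: 0
  force: 50

```text
time: 37.98
tool_pos: [0.6479, 0.1528, 0.0635]
tcp_rot: [-0.072, 3.138, 0.0]
force: [-0.7, 0.3, 6.1]
width: 0.0103
grip_force: 52.3
```

Call:
arm_command:
  commands:
    - [0,0,-0.2,0]
    - [0,0,-0.25,0]
    - [0,0,-0.25,0]
    - [0,0,0,0]
    - [0,-0.3,0,0]
    - [0,-0.4,0,0]
    - [0,-0.4,0,0]
    - [0,-0.37,0,0]
    - [0,0,0,0]
    - [0,0,0,0]

```text
time: 39.22
tool_pos: [0.6519, 0.064, 0.104]
tcp_rot: [-0.071, 3.139, 0.0]
force: [6.0, -1.1, -1.3]
width: 0.0105
grip_force: 51.3
```

```bash
python3 -c "
from h import *
s=snap('wrist');o=arm.observe();print(o['tool_pos'],o['width'])
for n in ('stop_shoe','stop_knob'):
  for r in arm.spot_point('wrist',n)[:2]: print(n,r['p'],r['position'],at(s,r['position'],.052 if 'shoe' in n else .12))
go(.5825+.07-.044*.048,.018+.07*.048+.044,.0,None)"
```

```text
[0.65186045 0.06420422 0.10397452] 0.010654701592504581
stop_knob 0.57 [322.2, 272.7] [0.6498088  0.06495949 0.12      ]
yaw 0.0 x 0.02 y 0.02 z 1.73
```

Call:
arm_command:
  commands:
    - [0,0.02,0.25,0]
    - [0,0,0.25,0]
    - [0,0,0.14,0]
    - [0,0,0,0]

```text
time: 39.88
tool_pos: [0.6518, 0.066, 0.0643]
tcp_rot: [-0.072, 3.139, 0.0]
force: [5.9, 1.0, 0.0]
width: 0.0109
grip_force: 51.3
```

Call:
arm_command:
  commands:
    - [0,0,0,0]
    - [0,0,0,0]
    - [0,0,-0.3,0]
    - [0,0,-0.7,0]
    - [0.4,0,-0.7,0]
    - [0.6,-0.6,-0.7,0]
    - [0.6,-0.6,0,0]
    - [0.5,-0.6,0,0]
    - [0.5,-0.6,0,0]
    - [0.5,-0.6,0,0]
    - [0.5,-0.6,0,0]
    - [0.3,-0.6,0,0]
    - [0,0,0,0]
    - [0,0,0,0]
  claw: 0.6

```text
time: 41.62
tool_pos: [0.4307, -0.1943, 0.2082]
tcp_rot: [-0.071, 3.14, -0.0]
force: [0.8, -0.4, -0.1]
width: 0.0514
grip_force: 0.0
```

```bash
python3 - <<'E'
from h import *
np.set_printoptions(precision=4,suppress=True)
o=arm.observe(); print(o["time"],o["tool_pos"],o["joints"])
for cam in ("wrist","top","side"):
  s=snap(cam,cam+"11.png")
  for n,z in (("stop_knob",.081),("stop_shoe",.013),("counter",0),("dial_grip",.069),("dial",.0535),("spool1",.006)):
    for r in arm.spot_point(cam,n)[:5]:
        if r["p"]>.3: print(cam,n,round(r["p"],2),np.round(r["position"]),at(s,r["position"],z))
E
```

```text
41.625 [ 0.4307 -0.1943  0.2082] [-0.6609  0.1361  1.7484  0.0006  1.2563 -2.2772]
wrist stop_shoe 0.93 [538. 308.] [0.5828 0.0648 0.013 ]
wrist counter 0.81 [233. 170.] [ 0.4393 -0.2859  0.    ]
wrist counter 0.57 [455. 303.] [ 0.5895 -0.0257  0.    ]
wrist dial_grip 0.84 [214. 190.] [ 0.4414 -0.2851  0.069 ]Traceback (most recent call last):
  File "<stdin>", line 7, in <module>
ValueError: it knows: bay, counter, dial_grip, magazine, mug, spool, spray_bottle, stop_knob, stop_shoe, tag_box
```

View pics/wrist11.png

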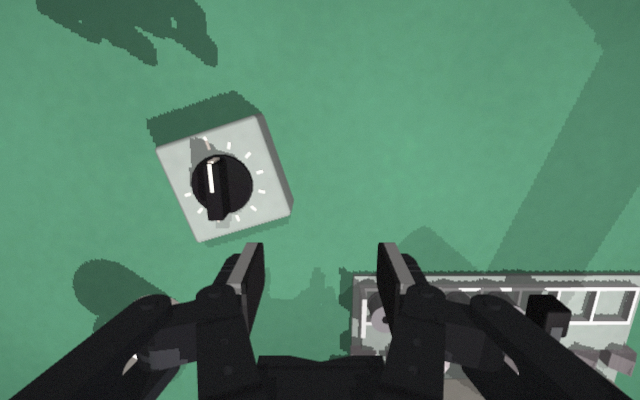

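The dial is centred near (222,184), its white pointer line around (210,175) and the ticks around it, with the long one near (206,143). I'll measure the angles numerically.

```bash
python3 - <<'E'
from h import *
np.set_printoptions(precision=4,suppress=True)
s=snap("wrist"); img=s["img"].astype(int)
c=at(s,proj(s,(.4414,-.2851,.069)),.069)
m=(img.min(2)>205).astype(np.uint8); m[:130]=0;m[235:]=0;m[:,:170]=0;m[:,280:]=0
n,l,st,ce=cv2.connectedComponentsWithStats(m,connectivity=8)
for k in range(1,n):
    if st[k,4]<4: continue
    ys,xs=np.nonzero(l==k)
    for z in (.046,.079):
        P=np.array([at(s,p,z)[:2] for p in zip(xs,ys)]); q=P.mean(0); d=q-c[:2]
        w,v=np.linalg.eigh(np.cov(P.T)) if len(P)>3 else (np.zeros(2),np.eye(2))
        print(k,st[k,4],ce[k].round(),z,"off",d,"r %.4f cw-from -x %.1f"%(np.hypot(*d),np.degrees(np.arctan2(d[1],-d[0]))),"len %.4f"%(4*np.sqrt(max(w[1],0))),"axis cw from -x %.1f"%np.degrees(np.arctan2(v[1,1],-v[0,1])))
# box region edges & black bar
for r in arm.regions_of("wrist","counter")[:1]:
    cs,_=cv2.findContours(r["pixels"].astype(np.uint8),0,2); cc=max(cs,key=cv2.contourArea); print(cv2.approxPolyDP(cc,4,True)[:,0].tolist())
E
```

```text
1 17 [204. 138.] 0.046 off [-0.0413 -0.0133] r 0.0434 cw-from -x -17.9 len 0.0052 axis cw from -x -27.6
1 17 [204. 138.] 0.079 off [-0.046  -0.0023] r 0.0460 cw-from -x -2.9 len 0.0046 axis cw from -x -27.6
2 29 [227. 145.] 0.046 off [-0.036   0.0074] r 0.0368 cw-from -x 11.6 len 0.0077 axis cw from -x 2.2
2 29 [227. 145.] 0.079 off [-0.0412  0.0161] r 0.0443 cw-from -x 21.4 len 0.0068 axis cw from -x 2.2
3 35 [246. 155.] 0.046 off [-0.028   0.0243] r 0.0371 cw-from -x 40.9 len 0.0081 axis cw from -x 40.6
3 35 [246. 155.] 0.079 off [-0.0341  0.0312] r 0.0462 cw-from -x 42.5 len 0.0073 axis cw from -x 40.6
4 4 [211. 161.] 0.046 off [-0.0204 -0.008 ] r 0.0219 cw-from -x -21.4 len 0.0030 axis cw from -x 84.0
4 4 [211. 161.] 0.079 off [-0.0273  0.0024] r 0.0274 cw-from -x 5.1 len 0.0026 axis cw from -x 84.0
5 103 [209. 178.] 0.046 off [-0.0049 -0.0102] r 0.0114 cw-from -x -64.3 len 0.0305 axis cw from -x -3.0
5 103 [209. 178.] 0.079 off [-0.0135  0.0004] r 0.0135 cw-from -x 1.8 len 0.0272 axis cw from -x -3.0
6 34 [258. 172.] 0.046 off [-0.0129  0.035 ] r 0.0373 cw-from -x 69.8 len 0.008
[... 526 characters left out ...]
-x 68.7
9 29 [252. 208.] 0.046 off [0.0225 0.0289] r 0.0366 cw-from -x 127.9 len 0.0081 axis cw from -x 131.1
9 29 [252. 208.] 0.079 off [0.011  0.0353] r 0.0370 cw-from -x 107.2 len 0.0072 axis cw from -x 131.1
10 28 [199. 210.] 0.046 off [ 0.027  -0.0217] r 0.0347 cw-from -x -141.3 len 0.0085 axis cw from -x 38.3
10 28 [199. 210.] 0.079 off [ 0.015  -0.0098] r 0.0179 cw-from -x -146.9 len 0.0076 axis cw from -x 38.3
11 30 [236. 218.] 0.046 off [0.0335 0.0137] r 0.0362 cw-from -x 157.7 len 0.0082 axis cw from -x -22.1
11 30 [236. 218.] 0.079 off [0.0207 0.0218] r 0.0301 cw-from -x 133.6 len 0.0073 axis cw from -x -22.1
[[260, 112], [154, 149], [197, 241], [280, 218], [291, 210], [289, 187]]
```

```bash
python3 - <<'E'
from h import *
from scipy.optimize import least_squares
np.set_printoptions(precision=4,suppress=True)
s=snap("wrist")
print("cam",-s["R"].T@s["t"])
T={1:(227,145),2:(246,155),3:(258,172),4:(260,191),5:(252,208),6:(236,218),8:(199,210),9:(187,194)}
P={k:at(s,p,.0455)[:2] for k,p in T.items()}
f=lambda v: np.concatenate([P[k]-[v[0]-v[2]*np.cos(v[3]+k*np.pi/6), v[1]+v[2]*np.sin(v[3]+k*np.pi/6)] for k in P])
so=least_squares(f,[.441,-.285,.037,-.35]); v=so.x; print(v,np.degrees(v[3]),abs(so.fun).max())
for k in (0,1,2):
    a=v[3]+k*np.pi/6; d=np.array([-np.cos(a),np.sin(a)])
    print(k,[np.round(proj(s,np.r_[v[:2]+r*d,z])) for r,z in ((-.025,.079),(0,.079),(.025,.079),(.025,.054))])
img=s["img"]; hsub=img[155:225,190:256].max(2)
m=(hsub<70)
m2=(img[150:225,185:260].min(2)>150); ys,xs=np.nonzero(m2); 
print("\n".join("".join("#" if v>180 else "+" if v>110 else "." if v>45 else " " for v in row) for row in img[150:224,186:258].mean(2)))
E
```

```text
cam [ 0.3575 -0.1974  0.3497]
[ 0.4411 -0.2842  0.0357 -0.3534] -20.245468914830024 0.00046302710630680144
0 [array([222., 220.]), array([211., 193.]), array([199., 165.]), array([209., 159.])]
1 [array([207., 221.]), array([211., 193.]), array([215., 164.]), array([223., 159.])]
2 [array([193., 214.]), array([211., 193.]), array([229., 172.]), array([237., 165.])]
###++++++++++++++++++++++++++++++++#####################################
###++++++++++++++++++++++++++++++++++++#################################
###++++++++++++++++++++++++++++++++++++++++#############################
###+++++++++++++++++++++++++++++.....++++++++++#########################
###+++++++++++++++++++++++...............+++++++########################
###++++++++++++++++++++....              ...++++########################
###++++++++++++++++++...                    ...++#######################
###+++++++++++++++...     ........             ..++#####################
###++++++++++++++..      .++++++..               .+#####################
####++++++++++++.      .+++++++..            .    .++###################
##
[... 3969 characters left out ...]
           .++++###########################
####################+                  .++++############################
####################+.                 .++++############################
####################+.                .+++++############################
+###################+.               .++++++############################
+####################+              .+++++++############################
++###################+++......++....++++++++############################
++######################++++++###++++++++++#############################
++###########################+###+++++++++##############################
+++##########################++++++++++++++#############################
```

```bash
python3 -c "
from h import *
go(.4411,-.2845,.06,np.radians(92.5))"
```

```text
yaw 0.0006 x -0.11 y -1.51 z 2.46
```

Call:
arm_command:
  commands:
    - [-0.03,-0.5,0.2,0]
    - [-0.04,-0.5,0.2,0]
    - [-0.04,-0.51,0.2,0]
    - [0,0,0.6,0]
    - [0,0,0.6,0]
    - [0,0,0.4,0]
    - [0,0,0.26,0]
    - [0,0,0,0]
    - [0,0,0,0]
  claw: 0.5

```text
time: 43.15
tool_pos: [0.442, -0.2854, 0.0608]
tcp_rot: [-0.073, 3.14, -0.002]
force: [0.5, 0.1, 0.4]
width: 0.0427
grip_force: 0.0
```

Call:
arm_command:
  commands:
    - [0,0,0,0]
    - [0,0,0,0]
    - [0,0,0,0]
    - [0,0,0,0]
    - [0,0,0,0]
  claw: 0
  force: 40

```text
time: 43.78
tool_pos: [0.4418, -0.2844, 0.061]
tcp_rot: [-0.072, 3.14, 0.0]
force: [-0.1, 4.0, 5.3]
width: 0.013
grip_force: 41.1
```

Call:
arm_command:
  commands:
    - [0,0,0,0.0142]
    - [0,0,0,0.0284]
    - [0,0,0,0.0284]
    - [0,0,0,0.0284]
    - [0,0,0,0.0284]
    - [0,0,0,0.0284]
    - [0,0,0,0.0284]
    - [0,0,0,0.0284]
    - [0,0,0,0.0284]
    - [0,0,0,0.0284]
    - [0,0,0,0.0142]
    - [0,0,0,0]
    - [0,0,0,0]

```text
time: 45.4
tool_pos: [0.4416, -0.2844, 0.061]
tcp_rot: [2.399, 2.027, 0.001]
force: [-0.3, 2.7, 5.5]
width: 0.0131
grip_force: 41.2
```

```bash
python3 -c "
from h import *
o=arm.observe();print(o['tool_pos'],o['width'],o['ft_torque'])
go(.4411,-.2845,.06,np.radians(92.5-102.3))"
```

```text
[ 0.44155517 -0.28441839  0.06101901] 0.013060014550231383 [ 0.50246985  0.3376899  -0.11092314]
yaw 0.0005 x -0.00 y -0.01 z 0.02
```

Call:
arm_command:
  commands:
    - [0,0,0,0]
    - [0,0,0,0]
    - [0,0,-0.3,0]
    - [0,0,-0.7,0]
    - [0,0,-0.8,0]
    - [0,0,-0.7,0]
    - [-0.5,0,-0.5,0]
    - [0,0,0,0]
    - [0,0,0,0]
  claw: 0.7

```text
time: 46.52
tool_pos: [0.4359, -0.3137, 0.2388]
tcp_rot: [-2.399, -2.026, -0.0]
force: [1.1, 0.4, -0.9]
width: 0.0596
grip_force: 0.0
```

```bash
cat > dial.py <<'E'
from h import *
np.set_printoptions(precision=4,suppress=True)
s=snap("wrist","w12.png"); print(arm.observe()["tool_pos"])
C=np.array([.4411,-.2842]); z0=-.3534
for k in (2,3,4,5):
    a=z0+k*np.pi/6; d=np.array([-np.cos(a),np.sin(a)])
    print(k,[np.round(proj(s,np.r_[C+r*d,z])) for r,z in ((-.025,.079),(0,.079),(.025,.079),(.0357,.0455))])
u,v=np.round(proj(s,np.r_[C,.079])).astype(int)
m=(s["img"].min(2)>150).astype(np.uint8); n,l,st,ce=cv2.connectedComponentsWithStats(m)
for k in range(1,n):
    if 15<st[k,4]<600 and np.hypot(*(ce[k]-[u,v]))<100:
        ys,xs=np.nonzero(l==k); P=np.array([at(s,p,.079)[:2] for p in zip(xs,ys)]); w,e=np.linalg.eigh(np.cov(P.T))
        print(st[k],ce[k].round(),"len %.3f axis cw from zero %.1f"%(4*w[1]**.5,(np.degrees(np.arctan2(e[1,1],-e[0,1])-z0))%180))
E
python3 dial.py
```

```text
[ 0.4358 -0.3133  0.2383]
2 [array([345., 158.]), array([321., 144.]), array([297., 130.]), array([290., 121.])]
3 [array([335., 168.]), array([321., 144.]), array([307., 119.]), array([303., 107.])]
4 [array([321., 172.]), array([321., 144.]), array([322., 116.]), array([322., 102.])]
5 [array([308., 168.]), array([321., 144.]), array([336., 120.]), array([340., 107.])]
[319 113   6  31 129] [321. 127.] len 0.032 axis cw from zero 120.0
```

```bash
python3 - <<'E'
from h import *
np.set_printoptions(precision=4,suppress=True)
s=snap("side"); a=cv2.resize(s["img"][150:285,200:350,::-1],None,fx=4,fy=4,interpolation=cv2.INTER_CUBIC)
th=.048;M=lambda x,y,z:[.5825+x*np.cos(th)-y*np.sin(th),.018+x*np.sin(th)+y*np.cos(th),z]
for l in (0,.02): print("side pred knob/shoe lift",l,proj(s,M(.07,.044,.081+l)),proj(s,M(0,.044,.013+l)))
for n in ("stop_knob","stop_shoe"):
    for r in arm.spot_point("side",n)[:2]: print(n,r["p"],r["position"])
t=snap("top"); 
for n,p in (("stop_knob",M(.07,.044,.081)),("stop_shoe",M(0,.044,.013))):
    print("top pred",proj(t,p),[ (r["p"],r["position"]) for r in arm.spot_point("top",n)[:2]])
for x in (proj(s,M(.07,.044,.081)),proj(s,M(0,.044,.047))):
    c=((x-[200,150])*4).astype(int); cv2.circle(a,tuple(int(i) for i in c),3,(0,0,255),1)
cv2.imwrite("pics/fin.png",a)
E
```

```text
side pred knob/shoe lift 0 [270.0796 205.1843] [300.2291 230.9442]
side pred knob/shoe lift 0.02 [269.3207 198.8697] [299.9886 225.3038]
stop_knob 0.95 [267.9, 205.8]
stop_knob 0.3 [385.4, 162.8]
stop_shoe 0.69 [300.6, 231.5]
top pred [288.4375 170.3672] [(0.73, [287.9, 170.4])]
top pred [291.3896 195.3066] [(0.57, [289.9, 196.0])]
```

View pics/fin.png

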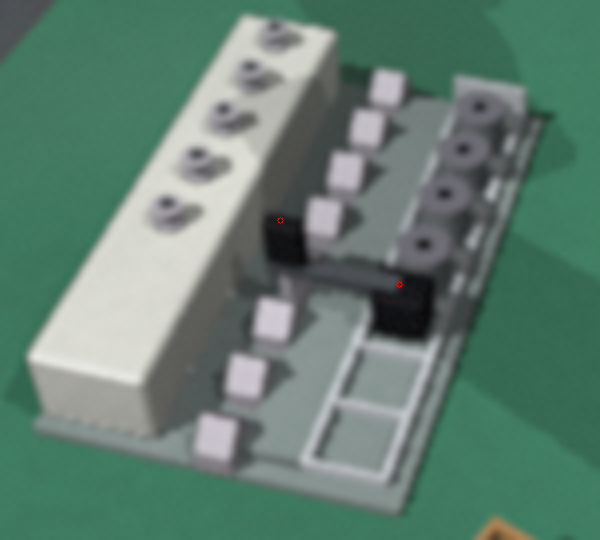

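The final view shows four upright spools in bays 1 to 4. The stop is down in bay 5, matching the predicted positions for zero lift, and the dial reads 120° (setting 4). I'm handing in.

```bash
python3 -c "
from h import *
print(arm.finish_job())"
```

```text
the job is handed in; nothing more can be done
None
```

I handed the job in: the stop was parked in notch 7 first, four spools now stand upright in bays 1 to 4, the stop is down in notch 5 and the dial is at setting 4; the box, bottle and mug were not touched, and no verdict came back.

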